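# Draw the packing bar from under the drawer unit with the ratchet jack

## Task

The small steel drawer unit was set down with its near edge on an aluminium packing bar. Use the ratchet toe jack to raise that edge just enough to free the bar and let the ratchet hold it, draw the bar out endways past the unit's left end without dragging the unit along, and leave it lying flat on the bench there, clear of the unit. Then press the pawl's red pad to let the jack right down, so that the unit stands flat where it was; leave the other things alone.

Things in the scene. Friction and masses are not known exactly. Their poses are not given: they have to be found in the camera images.
- drawer_unit: Grey steel drawer unit, drawers shut, 191 long, 100 deep, 120 high over two 6 mm runners, 1.4 kg. Origin: centre of its underside, 6 mm over the bench when flat. x along its length: cup pulls at x = -96 (right), plain end face at x = +96 (left, seen from the robot); y to its near long side (y = +50); z up. The near runner lies on the bar: it leans back 0.137 rad at the start, 0 when flat.
- bar_centre (a point): Centre (6 mm over its underside) of the loose aluminium packing bar, 150 long (its y), 30 wide (its x), 12 thick, 0.12 kg. It lies flat along the unit's near lower edge, 25 mm of its width under it. Its left end (+y) stands out 24 to 40 mm past the unit's plain end face: too near that tall face for an upright gripper, so lean the tool away to the left, 25 to 35 degrees.
- jack_rail (a joint): Height of the jack's toothed rail, m: 0 down, 0.030 top; starts at 0 or 0.006. The ratchet holds every 0.006: lift past a tooth and it settles back on it. The rail's toe meets the unit at about 0.013: at 0.012 the bar still bears, three or four teeth (0.018, 0.024) free it, five lean the unit too far back. Lifting takes 10 to 20 N. With the pawl tripped it sinks by itself, damped.
- jack_knob (a point): Middle of the upright round black grip on top of the rail: 29 diameter, 26 high, under a 38 wide cap (cap top 21 mm above this point); 157 mm above the bench with the rail at 0; rises with the rail. Its x points to the unit, y to the left along the unit's near side, z up.
- jack_toe (a point): Middle of the top of the toe at the rail's foot, 26 wide, 4 thick, reaching 14 mm under the unit's near edge; 5 mm above the bench with the rail down. Axes as the knob's. The jack is bolted down in front of the unit, near its right end: base plate 88 x 76 x 9, green column 34 wide, 126 high.
- pawl_pad (a point): Middle of the top of the red thumb pad, 24 x 24, at the end of the pawl's lever, 64 mm from the rail's axis on the robot's side of the jack, 84 mm above the bench. Pressed down 15 to 20 mm (2 to 5 N) it draws the sprung pawl out of the teeth; hold it down about a second until the rail has sunk. It springs back when let go.
- jack_pawl (a joint): Angle of the pawl, rad: 0 sprung home against the rail, 0.40 at its stop with the pad fully pressed; beyond about 0.2 it is clear of the teeth.
- oil_can: Bystander: green oil can with a spout, 64 wide, 140 high, standing right of the jack; origin under its centre.
- disc_case: Bystander: flat round black case, 64 diameter, 18 high, lying to the left; origin under its centre.
- masking_tape: Bystander: roll of cream masking tape, 70 diameter, 24 high, lying flat in front to the left; origin under its centre.
Mind the look-alikes: they are no part of the job. What is shaped like the part that bears jack_rail but orange is not meant.

How it is judged (in metres and radians):
On the way, in this order (a step that is already met when the one before it is completed fails the run):
1. the unit's near edge is raised off the bar and held by the ratchet alone, with nothing in the hand (value of joint jack_rail above 0.0165 m and angle between drawer_unit's own z axis and vertical above 0.165 rad and contact force between the fingers and anything else below 0.5 N), for 0.2 s.
2. the bar is drawn out past the unit's left end while the jack still holds the unit up (x of bar_centre in the frame of drawer_unit above 0.174 m and angle between drawer_unit's own z axis and vertical above 0.165 rad), for 0.2 s.
At the end, for the whole second after the job is handed in: The rail is down (below 3 mm), the unit stands level (within 0.02 rad), at rest and within 15 mm of where it started, and the bar lies flat on the bench wholly past the unit's left end (its centre at least 174 mm from the unit's centre along the unit's length), not touching it (value of joint jack_rail below 0.003 m and angle between drawer_unit's own z axis and vertical below 0.02 rad and distance of drawer_unit from where it was at the start of the episode below 0.015 m and x of bar_centre in the frame of drawer_unit above 0.174 m and height (world z) of bar_centre below 0.01 m and angle between bar_centre's own z axis and vertical below 0.05 rad and contact force between bar and drawer_unit below 0.05 N and linear speed of drawer_unit below 0.02 m/s).
It fails at once if the unit is dragged or shoved more than 30 mm (distance of drawer_unit from where it was at the start of the episode above 0.03 m).
It fails at once if the unit is raised far more than needed (leans more than 0.30 rad) (angle between drawer_unit's own z axis and vertical above 0.3 rad).
It fails at once if the unit is dropped or knocked (faster than 0.25 m/s) (linear speed of drawer_unit above 0.25 m/s).
It fails at once if a bystander is moved more than 20 mm (distance of any of oil_can, disc_case, masking_tape from where it was at the start of the episode above 0.02 m).
It also fails if it takes over 69 s, if anything falls off the work surface, if the arm or the gripper's body presses on something with over 40 N, if the wrist force passes 120 N, or if a joint passes its speed limit or range.

## Robot

A 6-joint arm with a two-finger parallel gripper is mounted at the origin on a cart in front of the work surface, level with it; the furniture and walls round the work are solid. World frame = base frame: x ahead of the robot, y to its left, z up, the work surface at z = 0. Lengths are in m, angles in degrees, forces in N, time in s.
With the tool pointing down it reaches from about 0.3 to 0.75 m from the base axis. Payload 8.5 kg.
Tool frame: the origin (TCP) lies between the finger pads; the fingertips stand 19 mm ahead of it and the grasp point (between the pads) is the TCP; z points along the fingers, y is the line along which they close (so a half turn about z gives the same grasp; the last joint's range is limited). The gripper opens to 85 mm and grips with 20 to 120 N. Pads are 22 mm wide; open, the fingers measure 114 mm over their backs; the gripper's body (76 mm by 85 mm) begins 54 mm behind the grasp point. The pads swing forward as they close: fully open they stand 13 mm farther back than shut.
Start: joints at [60.487, 21.807, 74.336, -0, 83.858, -12.336], TCP at [0.162, 0.525, 0.216] pointing down, gripper open.
Joint ranges: [-178.18, 178.18], [-50.72, 133.34], [12.68, 142.11], [-81.47, 261.47], [9.98, 163.14], [-165.26, 165.26]. Speed limits (degrees/s): [136.94, 136.94, 180, 180, 180, 180].

## Interface

Orientations are given as a 3x3 rotation matrix whose columns are the frame's x, y, z axes.
In Python, from rig import env, optics gives the robot as it stands.
- The arm moves only by the tool arm_command, never from a script. Its argument "commands" is one flat list of numbers, 7 for each row, row after row: the closure, from -1 (fully open) to 1 (shut), so that 0 is half open, then the shift along the tool's x, y, z as a fraction of full scale, then the turn, a rotation vector about the tool's x, y, z as a fraction of full scale. A call has 1 to 12 rows; each row is the pose to reach, as a shift and turn from the pose commanded when the call began, along the tool's axes at that moment; what a row does not reach only later rows make up. Full scale, the value 1, is 500 mm for a shift and 120 degrees for a turn. A row lasts 1/12 s, in which the tool goes at most 41.7 mm and 7.16 degrees, less where a joint would pass 70% of its speed; a pose out of reach is approached as far as the arm can. A call with a number of a shift or a turn outside -1 to 1 is refused whole. A call with a gripper value outside its range is refused whole. The fingers move at their own pace and stop on an object; "newtons" is the grip in N (left out, the last holds). Time passes only in rows, so rows that repeat a pose let the fingers close. It gives the time, the measured TCP pose, the force, the opening and the grip force at its end, in the units of the state.
- env.observe(): the state, without advancing time (a new reading comes with each control period).
- optics.get_image(name): name is "scene" or "side" or "wrist"; returns a dict with "image" (384x512x3 uint8, red, green, blue), "intrinsics" (3x3 intrinsics, pixels), "origin" and "orientation" of the camera in the world; the wrist camera has in their place "tool_from_camera" (4x4, takes a point from camera to tool coordinates, whose origin is the TCP and whose axes are the flange's). Camera axes: x right, y down, z forward; pixel columns grow to the right and rows downward; lengths in m; the calibration is good to about 2 mm. A picture is of the moment at which its call begins: read the wrist's pose just before it. There is no depth.
- env.close_job(): hands the job in; it is judged then, once.
The state is a dict: "time_s": time; "q": joint angles; "qvel": joint speeds; "joint_efforts": joint torques, N m; "position": TCP position; "tool_rot": TCP orientation; "ft_force": force on the tool from outside, world axes, zero at the start; "wrist_torque": the same for the moment, N m; "grip_width": finger opening in m; "gripper_force": force on a finger pad.
Only numpy, scipy, OpenCV 4.12 (cv2) and the standard library are available. Lean on these libraries where they do the work, as an engineer would, in place of code of your own. Each camera call takes 0.05 s, during which the arm holds its last target. There are 200 camera calls.

## Working session

There is one attempt and no reset: what is moved stays moved. The work goes in short steps, Python scripts to look and compute and a tool call to move; the robot and the scene stay as the last step left them, time stands still between calls to the robot, and variables do not carry over. Pictures are saved under pics/ and viewed, at most 10 in all, crops included, and the job is handed in when it is done.

Besides the shell and the picture viewer there is one more tool, called after "Emit:" as name(argument=value, ...) on one line, values as JSON. arm_command: Moves the arm, as the interface text tells. Shift numbers are shares of 500 mm and turn numbers shares of 120 degrees, none past 1 either way. Its arguments: {"type":"object","properties":{"commands":{"type":"array","items":{"type":"number"}},"newtons":{"type":"number"}},"required":["commands"]}

```bash
mkdir -p pics
cat > h.py <<'E'
import numpy as np,cv2
from rig import env,optics
def snap(n,f):
    s=env.observe(); d=optics.get_image(n); cv2.imwrite(f,d["image"][:,:,::-1]); return s,d
def cam(n,s,d):
    K=np.array(d["intrinsics"])
    if n=="wrist":
        T=np.eye(4);T[:3,:3]=s["tool_rot"];T[:3,3]=s["position"];T=T@np.array(d["tool_from_camera"]);return K,T[:3,:3],T[:3,3]
    return K,np.array(d["orientation"]),np.array(d["origin"])
def ray(c,u,v):
    K,R,o=c; return o,R@np.linalg.solve(K,[u,v,1.])
def onz(c,u,v,z):
    o,r=ray(c,u,v); return o+r*(z-o[2])/r[2]
def proj(c,p):
    K,R,o=c; q=K@(R.T@(np.array(p)-o)); return q[:2]/q[2]
def tri(obs):
    A=np.zeros((3,3));b=np.zeros(3)
    for c,u,v in obs:
        o,r=ray(c,u,v);r=r/np.linalg.norm(r);P=np.eye(3)-np.outer(r,r);A+=P;b+=P@o
    return np.linalg.solve(A,b)
E
python3 - <<'E'
from h import *
import pickle
np.set_printoptions(precision=4,suppress=True)
C={}
for n in("scene","side","wrist"):
    s,d=snap(n,f"pics/{n}0.png");C[n]=cam(n,s,d);print(n,C[n][2],C[n][1][:,2])
pickle.dump(C,open("C.pkl","wb"));print(s)
a=cv2.imread("pics/side0.png");b=cv2.imread("pics/wrist0.png")
cv2.imwrite("pics/sw.png",cv2.resize(np.hstack([a,b]),(800,300)))
E
```

```text
scene [ 0.1541 -0.4576  0.8939] [ 0.3228  0.5452 -0.7737]
side [0.3227 1.3447 0.7724] [ 0.1215 -0.8772 -0.4645]
wrist [0.0926 0.5478 0.3726] [ 0.2759 -0.0861 -0.9573]
{'time_s': 0.1, 'q': array([ 60.4861,  21.8389,  74.3796,  -0.0009,  83.8571, -12.335 ]), 'qvel': array([-0.0897, -0.0923, -0.0406, -0.0095, -0.0303,  0.0671]), 'joint_efforts': array([  0.0038, -44.9222, -23.1653,  -0.0002,   0.0037,   0.    ]), 'position': array([0.1623, 0.5252, 0.2152]), 'tool_rot': array([[-0.9554,  0.2954, -0.0006],
       [ 0.2954,  0.9554, -0.0012],
       [ 0.0003, -0.0013, -1.    ]]), 'ft_force': array([-0.7449,  0.4685, -0.5025]), 'wrist_torque': array([ 0.0461, -0.0675,  0.0307]), 'gripper_force': 0.0, 'grip_width': 0.08530152820868588}
```

View pics/scene0.png

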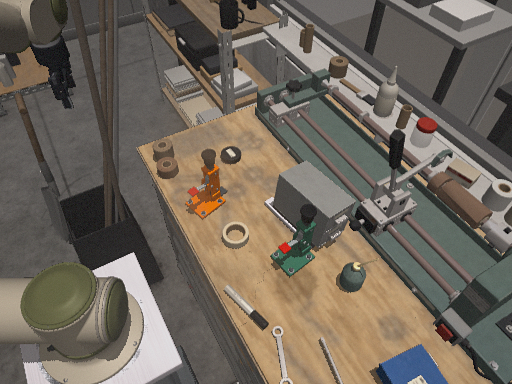

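View pics/side0.png

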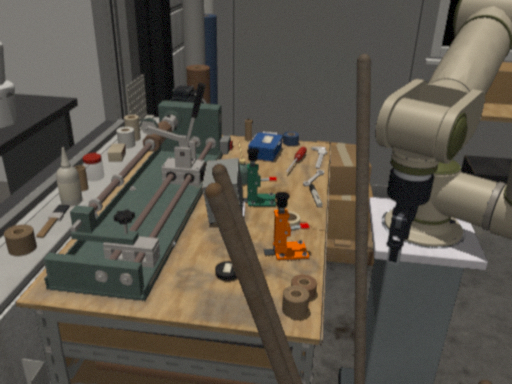

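The scene view shows two jacks: the green one at (300,240), beside the grey unit (315,205), and an orange look-alike at (208,185). The green one fits the description because its toe is at the unit near the right end. The bar's white end shows at about (270,205). I'll confirm with an enlarged crop.

Run:
```python
import cv2
a=cv2.imread("pics/scene0.png")[145:290,215:375];b=cv2.resize(a,None,fx=5,fy=4.1,interpolation=cv2.INTER_CUBIC)
a=cv2.imread("pics/scene0.png")[155:275,215:375];b=cv2.resize(a,None,fx=5,fy=5,interpolation=cv2.INTER_CUBIC)
cv2.imwrite("pics/crop1.png",b)
a=cv2.imread("pics/side0.png")[140:260,185:345];cv2.imwrite("pics/crop2.png",cv2.resize(a,None,fx=5,fy=5,interpolation=cv2.INTER_CUBIC))
```

```text
(no output)
```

View pics/crop1.png

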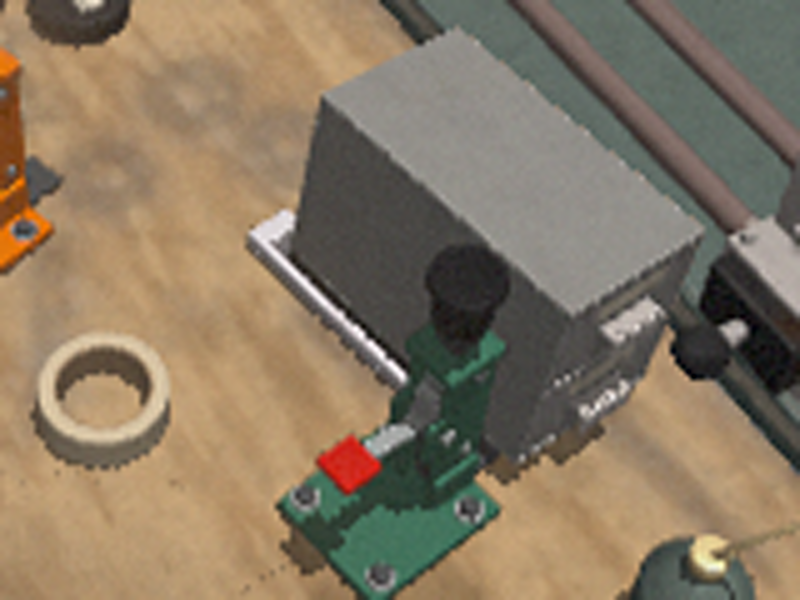

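View pics/crop2.png

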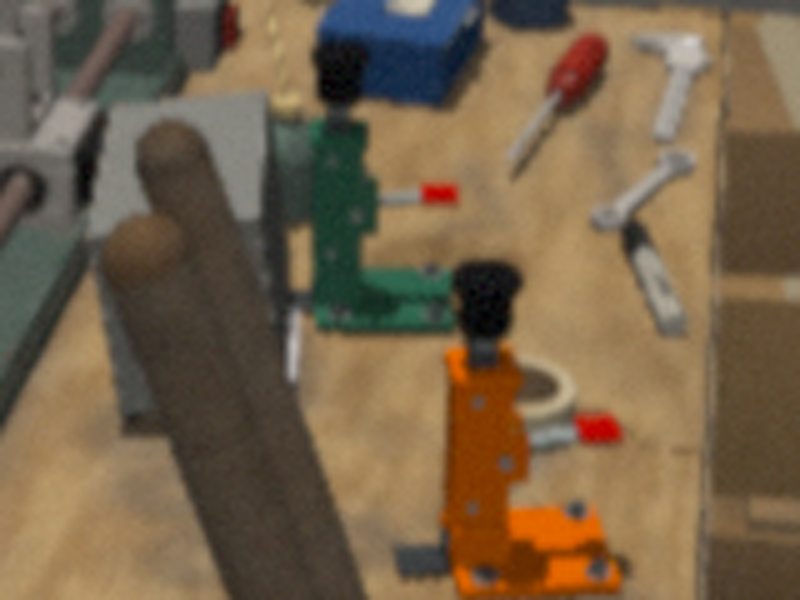

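The crop confirms it: the green jack has its knob cap at crop (468,272), its red pad at (350,465), and its toe at the unit. The bar's left end has corners at (248,237) and (290,212), and the near-edge line runs to (405,378). The orange jack stands apart.

Run:
```python
from h import *
import pickle
np.set_printoptions(precision=4,suppress=True)
C=pickle.load(open("C.pkl","rb"));S=C["scene"];D=C["side"]
f=lambda u,v:(215+u/5-.4,155+v/5-.4); g=lambda u,v:(185+u/5-.4,140+v/5-.4)
print("cap .178",onz(S,*f(468,272),.178),"184",onz(S,*f(468,272),.184),"tri",tri([(S,*f(468,272)),(D,*g(340,50))]))
print("pad",onz(S,*f(350,465),.084),tri([(S,*f(350,465)),(D,*g(440,189))]))
for n,p in dict(near=(248,237),far=(290,212),nearR=(405,378)).items(): print("bar",n,onz(S,*f(*p),.012))
for n,p in dict(l=(280,507),r=(498,510),l2=(370,590)).items(): print("plate",n,onz(S,*f(*p),.009))
for n,p in dict(FL=(323,97),BL=(458,28),BR=(703,235),FR=(570,312)).items(): print("top",n,onz(S,*f(*p),.130))
print("tape",onz(S,*f(102,395),.024),"can",onz(S,*f(708,555),.14),"case",onz(S,*f(80,10),.018))
print("orange cap",onz(S,208,155,.18))
```

```text
cap .178 [ 0.5312 -0.0563  0.178 ] 184 [ 0.5281 -0.0597  0.184 ] tri [ 0.5296 -0.0576  0.1801]
pad [ 0.466 -0.07   0.084] [ 0.4654 -0.0705  0.0849]
bar near [0.5247 0.119  0.012 ]
bar far [0.5549 0.1226 0.012 ]
bar nearR [ 0.5486 -0.0048  0.012 ]
plate l [ 0.4503 -0.0372  0.009 ]
plate r [ 0.5461 -0.0943  0.009 ]
plate l2 [ 0.4645 -0.0997  0.009 ]
top FL [0.5563 0.1015 0.13  ]
top BL [0.6458 0.1076 0.13  ]
top BR [ 0.67   -0.0683  0.13  ]
top FR [ 0.5851 -0.0732  0.13  ]
tape [0.3993 0.0593 0.024 ] can [ 0.5535 -0.2111  0.14  ] case [0.5233 0.3193 0.018 ]
orange cap [0.408  0.2089 0.18  ]
```

```bash
cat >> h.py <<'E'
from scipy.spatial.transform import Rotation as Ro
def goal(p,R):
    s=env.observe();R0=np.array(s["tool_rot"]);p0=np.array(s["position"])
    sh=R0.T@(np.array(p)-p0)/.5; tu=np.degrees(Ro.from_matrix(R0.T@R).as_rotvec())/120
    print("shift",sh.round(4),"turn",tu.round(4),"rows",np.linalg.norm(sh)*.5/.0417,np.linalg.norm(tu)*120/7.16)
def down(yd):  # tool down with tool y along the horizontal angle yd (deg)
    a=np.radians(yd);y=np.array([np.cos(a),np.sin(a),0]);z=np.array([0,0,-1.]);return np.c_[np.cross(y,z),y,z]
E
python3 -c "
from h import *
goal([.53,-.0575,.28],down(101))"
```

```text
shift [-1.0468 -0.8964 -0.1287] turn [-5.000e-04 -2.000e-04 -2.348e-01] rows 16.59657965266238 3.9357981560548527
```

Emit:
arm_command(commands=[-1,0,0,-0.13,0,0,-0.05,-1,-0.1,-0.08,-0.17,0,0,-0.1,-1,-0.17,-0.14,-0.17,0,0,-0.15,-1,-0.24,-0.2,-0.17,0,0,-0.2,-1,-0.31,-0.26,-0.17,0,0,-0.235,-1,-0.37,-0.31,-0.17,0,0,-0.235,-1,-0.44,-0.37,-0.17,0,0,-0.235,-1,-0.5,-0.43,-0.17,0,0,-0.235,-1,-0.57,-0.49,-0.17,0,0,-0.235,-1,-0.64,-0.55,-0.17,0,0,-0.235,-1,-0.7,-0.6,-0.17,0,0,-0.235,-1,-0.7,-0.6,-0.17,0,0,-0.235])

```text
time_s: 1.15
position: [0.4021, 0.1439, 0.3008]
tool_rot: [[-0.982, -0.191, 0.0], [-0.191, 0.982, 0.0], [-0.0, 0.0, -1.0]]
ft_force: [0.3, 1.0, 0.4]
grip_width: 0.0851
gripper_force: 0.0
```

```bash
python3 -c "
from h import *
goal([.525,-.0585,.28],down(101))"
```

```text
shift [-0.1639 -0.4443  0.0415] turn [0.     0.0001 0.0001] rows 5.7006219551669846 0.0027820615657078115
```

Emit:
arm_command(commands=[-1,-0.16,-0.44,0.04,0,0,0,-1,-0.16,-0.44,0.04,0,0,0,-1,-0.16,-0.44,0.04,0,0,0,-1,-0.16,-0.44,0.04,0,0,0,-1,-0.16,-0.44,0.04,0,0,0,-1,-0.16,-0.44,0.04,0,0,0,-1,-0.16,-0.44,0.04,0,0,0,-1,-0.16,-0.44,0.04,0,0,0])

```text
time_s: 1.82
position: [0.5224, -0.0558, 0.2798]
tool_rot: [[-0.982, -0.189, -0.002], [-0.189, 0.982, 0.001], [0.002, 0.001, -1.0]]
ft_force: [-0.7, 0.5, -0.6]
grip_width: 0.0854
gripper_force: 0.0
```

Run:
```python
from h import *
import pickle
np.set_printoptions(precision=4,suppress=True)
s,d=snap("wrist","pics/w1.png");c=cam("wrist",s,d);pickle.dump(c,open("w1.pkl","wb"));print(s["position"],c[2])
print(proj(c,[.53,-.0575,.178]),proj(c,[.466,-.07,.084]))
```

```text
[ 0.5224 -0.0558  0.2798] [ 0.4509 -0.0691  0.4373]
[247.3963 194.5062] [248.0276 107.9626]
```

View pics/w1.png

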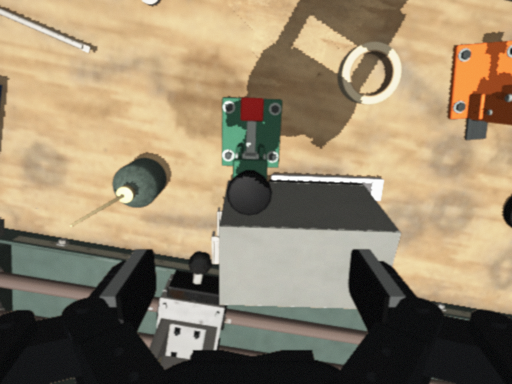

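The wrist view shows the cap centred at about (249,194), the pad at (252,109) and the bar's left end at about (376,188), all close to prediction.

Run:
```python
from h import *
import pickle
np.set_printoptions(precision=4,suppress=True)
C=pickle.load(open("C.pkl","rb"));S=C["scene"];w=pickle.load(open("w1.pkl","rb"))
f=lambda u,v:(215+u/5-.4,155+v/5-.4)
a=(S,*f(468,272));print(tri([a,(w,249,194)]),onz(w,249,194,.178),"pad",tri([(S,*f(350,465)),(w,252,109)]),onz(w,252,109,.084))
print("bar",onz(w,382,178,.012),onz(w,382,199,.012), onz(w,274,175,.012))
goal([.530,-.0582,.190],down(101)); goal([.530,-.0582,.153],down(101))
```

```text
[ 0.5299 -0.0567  0.1789] [ 0.5293 -0.0563  0.178 ] pad [ 0.4675 -0.0664  0.0777] [ 0.4663 -0.0657  0.084 ]
bar [0.5243 0.1217 0.012 ] [0.5526 0.1305 0.012 ] [ 0.5474 -0.0204  0.012 ]
shift [-0.0145 -0.0099  0.1806] turn [ 0.0003 -0.0004 -0.0001] rows 2.17599272700925 0.009550327182530174
shift [-0.0146 -0.01    0.2546] turn [ 0.0003 -0.0004 -0.0001] rows 3.060379048084878 0.009550327182530174
```

Emit:
arm_command(commands=[-1,-0.014,-0.003,0.08,0,0,0,-1,-0.014,-0.003,0.15,0,0,0,-1,-0.014,-0.003,0.2,0,0,0,-1,-0.014,-0.003,0.24,0,0,0,-1,-0.014,-0.003,0.256,0,0,0,-1,-0.014,-0.003,0.256,0,0,0])

```text
time_s: 2.37
position: [0.5285, -0.0537, 0.1518]
tool_rot: [[-0.981, -0.193, -0.003], [-0.193, 0.981, 0.001], [0.002, 0.001, -1.0]]
ft_force: [0.8, 0.2, 0.2]
grip_width: 0.0851
gripper_force: 0.0
```

Emit:
arm_command(commands=[1,0,0,0,0,0,0,1,0,0,0,0,0,0,1,0,0,0,0,0,0,1,0,0,0,0,0,0,1,0,0,0,0,0,0,1,0,0,0,0,0,0,1,0,0,0,0,0,0,1,0,0,0,0,0,0], newtons=60)

```text
time_s: 3.03
position: [0.5303, -0.0568, 0.1547]
tool_rot: [[-0.982, -0.191, 0.004], [-0.191, 0.982, -0.005], [-0.003, -0.005, -1.0]]
ft_force: [-1.1, -7.9, 8.0]
grip_width: 0.0352
gripper_force: 58.9
```

The width is 35 mm where I expected 29, so I'll look before going on.

Run:
```python
from h import *
s,d=snap("wrist","pics/w2.png");s2,e=snap("side","pics/s2.png");print(s["grip_width"],s["ft_force"],s["position"])
a=cv2.resize(d["image"][:,:,::-1][150:384,120:400],(400,334));b=cv2.resize(e["image"][:,:,::-1][95:195,195:315],(400,334),interpolation=2)
cv2.imwrite("pics/ws2.png",np.hstack([a,b]))
```

```text
0.035233549230753884 [-1.09200301 -7.8627558   8.00239588] [ 0.53033148 -0.05681544  0.15474656]
```

View pics/ws2.png

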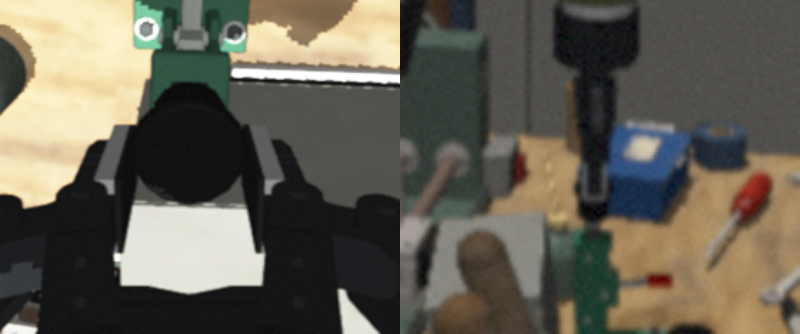

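The pads straddle the knob with the cap between the finger plates, holding at 59 N. The upward reaction comes from the pads swinging forward as they close. I'll lift in small steps and watch the measured rise.

Emit:
arm_command(commands=[1,0,0,-0.006,0,0,0,1,0,0,-0.012,0,0,0,1,0,0,-0.018,0,0,0,1,0,0,-0.024,0,0,0,1,0,0,-0.024,0,0,0,1,0,0,-0.024,0,0,0], newtons=70)

```text
time_s: 3.63
position: [0.5302, -0.0568, 0.1651]
tool_rot: [[-0.982, -0.19, 0.002], [-0.19, 0.982, -0.004], [-0.001, -0.004, -1.0]]
ft_force: [2.6, -9.6, -4.8]
grip_width: 0.034
gripper_force: 71.4
```

Emit:
arm_command(commands=[1,0,0,-0.006,0,0,0,1,0,0,-0.012,0,0,0,1,0,0,-0.016,0,0,0,1,0,0,-0.02,0,0,0,1,0,0,-0.02,0,0,0,1,0,0,-0.02,0,0,0])

```text
time_s: 4.13
position: [0.5301, -0.0568, 0.1743]
tool_rot: [[-0.982, -0.19, 0.001], [-0.19, 0.982, -0.003], [-0.001, -0.004, -1.0]]
ft_force: [4.2, -8.1, -10.4]
grip_width: 0.0346
gripper_force: 72.4
```

Run:
```python
from h import *
s,d=snap("wrist","pics/w3.png");s2,e=snap("side","pics/s3.png");s3,f=snap("scene","pics/sc3.png");print(s["grip_width"],s["ft_force"],s["position"])
a=cv2.resize(d["image"][:,:,::-1][150:384,120:400],(400,334));b=cv2.resize(f["image"][:,:,::-1][150:270,230:375],(400,334),interpolation=2)
cv2.imwrite("pics/ws3.png",np.hstack([a,b]))
```

```text
0.03460640929949588 [  4.23607017  -8.13093276 -10.39226497] [ 0.53013055 -0.05677147  0.17426412]
```

View pics/ws3.png

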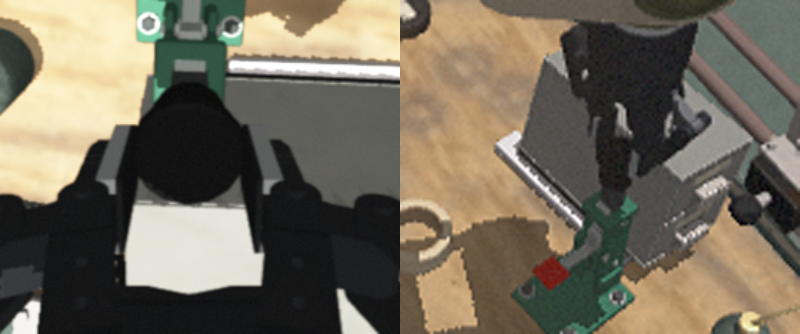

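The lift is 19.6 mm with no visible slip, and a dark gap shows above the bar. One millimetre more, then I'll ease down onto the tooth and let go.

Emit:
arm_command(commands=[1,0,0,-0.002,0,0,0,1,0,0,-0.002,0,0,0,1,0,0,0.002,0,0,0,1,0,0,0.006,0,0,0,1,0,0,0.009,0,0,0,1,0,0,0.009,0,0,0,1,0,0,0.009,0,0,0])

```text
time_s: 4.87
position: [0.5304, -0.0568, 0.1724]
tool_rot: [[-0.982, -0.19, 0.004], [-0.191, 0.982, -0.005], [-0.003, -0.005, -1.0]]
ft_force: [-1.5, -6.6, 9.7]
grip_width: 0.0342
gripper_force: 74.7
```

The ratchet bears now, 17.7 mm up, so the rail is at 0.018. Releasing.

Emit:
arm_command(commands=[-1,0,0,0,0,0,0,-1,0,0,0,0,0,0,-1,0,0,0,0,0,0,-1,0,0,0,0,0,0,-1,0,0,0,0,0,0,-1,0,0,0,0,0,0,-1,0,0,0,0,0,0])

```text
time_s: 5.45
position: [0.5294, -0.0548, 0.1702]
tool_rot: [[-0.982, -0.191, -0.0], [-0.191, 0.982, 0.0], [0.0, 0.0, -1.0]]
ft_force: [-0.2, 0.0, -0.0]
grip_width: 0.0853
gripper_force: 0.0
```

Emit:
arm_command(commands=[-1,0,0,-0.05,0,0,0,-1,0,0,-0.12,0,0,0,-1,0,0,-0.2,0,0,0,-1,0,0,-0.27,0,0,0,-1,0,0,-0.27,0,0,0])

```text
time_s: 5.87
position: [0.531, -0.0553, 0.3122]
tool_rot: [[-0.981, -0.191, 0.012], [-0.191, 0.981, -0.004], [-0.011, -0.006, -1.0]]
ft_force: [0.1, -0.2, 0.2]
grip_width: 0.0851
gripper_force: 0.0
```

Run:
```python
from h import *
import pickle
s,d=snap("wrist","pics/w4.png");c=cam("wrist",s,d);pickle.dump(c,open("w4.pkl","wb"));print(s["position"],s["ft_force"])
```

```text
[ 0.53103956 -0.05530029  0.31222837] [ 0.10896898 -0.24335498  0.21752963]
```

View pics/w4.png

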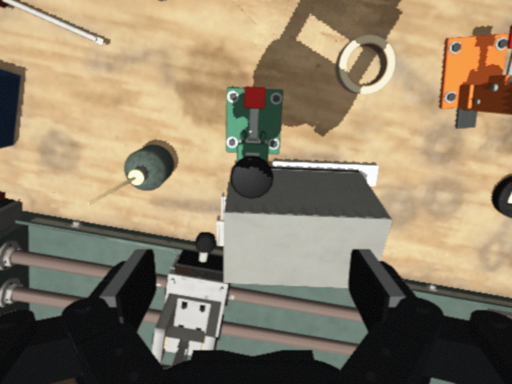

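The wrist view after release shows the cap at (252,178), the bar's left end at (377,165)–(374,187) and the pad at (255,97), with nothing disturbed. Next I'll fit the bar end from its bright pixels and the unit's end face.

Run:
```python
from h import *
import pickle
np.set_printoptions(precision=4,suppress=True)
c=pickle.load(open("w4.pkl","rb"));im=cv2.imread("pics/w4.png")
C=pickle.load(open("C.pkl","rb"));S=C["scene"];sc=cv2.imread("pics/scene0.png")
def bar(im,c,x0,x1,y0,y1):
    r=im[y0:y1,x0:x1].astype(int);m=((r.min(2)>165)&(r.max(2)-r.min(2)<35)).astype(np.uint8)
    n,l,st,_=cv2.connectedComponentsWithStats(m);k=1+st[1:,4].argmax();ys,xs=np.nonzero(l==k)
    P=np.array([onz(c,x+x0,y+y0,.012) for x,y in zip(xs,ys)])[:,:2];return P
a=np.radians(101);u=np.array([np.cos(a),np.sin(a)]);v=np.array([np.sin(a),-np.cos(a)])
for n,P in(("w",bar(im,c,265,395,150,200)),("s",bar(sc,S,255,300,190,235))):
    A=P@u;B=P@v;e=A>A.max()-.015
    print(n,len(P),"u max",A.max(),np.percentile(A,98),"v end",B[e].min(),B[e].max(),"v min by u",[(round(t,3),B[(A>t)&(A<t+.02)].min().round(4)) for t in np.arange(A.min(),A.max()-.01,.03)])
k=np.array([.5297,-.0568]);print("knob u,v",k@u,k@v)
print("top edge left pts",[onz(c,*p,.129)[:2]@u for p in((361,171),(389,216),(385,287))])
w0=pickle.load(open("w1.pkl","rb"))
f=lambda q,r:(215+q/5-.4,155+r/5-.4)
for p,q in(((361,183),(323,97)),((399,232),(458,28))):  # bottom-front? / top corners
    print("?",tri([(w0,*p),(S,*f(*q))]))
cap=(c,252,178);print("cap",[onz(c,252,178,z) for z in(.190,.196,.202)])
```

```text
w 701 u max 0.021718427211142 0.02027206363001561 v end 0.5388657885021471 0.5683041823909682 v min by u [(np.float64(-0.127), np.float64(0.5333)), (np.float64(-0.097), np.float64(0.5347)), (np.float64(-0.067), np.float64(0.5361)), (np.float64(-0.037), np.float64(0.5375)), (np.float64(-0.007), np.float64(0.5389))]
s 91 u max 0.018716682940177937 0.017723538705412867 v end 0.5411042598774108 0.5667488802693322 v min by u [(np.float64(-0.108), np.float64(0.5357)), (np.float64(-0.078), np.float64(0.5364)), (np.float64(-0.048), np.float64(0.5384)), (np.float64(-0.018), np.float64(0.5398))]
knob u,v -0.1568279488707831 0.5091299681348398
top edge left pts [np.float64(-0.0408874916332113), np.float64(-0.0050094193301521706), np.float64(0.001469393137904021)]
? [ 0.483  -0.0034  0.2715]
? [ 0.4772 -0.0585  0.3827]
cap [array([ 0.5309, -0.0555,  0.19  ]), array([ 0.5293, -0.0558,  0.196 ]), array([ 0.5278, -0.0561,  0.202 ])]
```

```bash
cat >> h.py <<'E'
a_=np.radians(98.5);U=np.array([np.cos(a_),np.sin(a_),0]);V=np.array([np.sin(a_),-np.cos(a_),0]);Z=np.array([0,0,1.])
def lean(deg):
    t=np.radians(deg);z=-np.sin(t)*U-np.cos(t)*Z;return np.c_[np.cross(V,z),V,z]
E
python3 - <<'E'
from h import *
import pickle
np.set_printoptions(precision=4,suppress=True)
C=pickle.load(open("C.pkl","rb"));S=C["scene"];w=pickle.load(open("w1.pkl","rb"))
f=lambda u,v:(215+u/5-.4,155+v/5-.4)
for n,p,z in(("FL",(323,97),.137),("BL",(458,28),.124),("BR",(703,235),.124),("FR",(570,312),.137)):
    q=onz(S,*f(*p),z);print(n,q,"u",q@U,"v",q@V)
for n,p,z in(("FL",(366,185),.137),("BL",(400,232),.137),("BL2",(399,232),.124)):
    q=onz(w,*p,z);print("w",n,q,"u",q@U,"v",q@V)
E_=np.array([.5395,.1245,0]);print("end u,v",E_@U,E_@V)
print("orange",[onz(w,*p,z) for p,z in(((450,118),.009),((512,118),.009),((466,138),.005))])
R=lean(30);print(R);p=E_+.025*Z;goal(p-.12*R[:,2],R);print(p-.12*R[:,2],env.observe()["q"])
E
```

```text
FL [0.5527 0.0964 0.137 ] u 0.013677503090608362 v 0.5608351182537369
BL [0.6497 0.1121 0.124 ] u 0.014798348142328416 v 0.6591333715894699
BR [ 0.6741 -0.0652  0.124 ] u -0.16414193521276077 v 0.6570144218598287
FR [ 0.5811 -0.0767  0.137 ] u -0.16178311631372388 v 0.5633923653624073
w FL [0.5122 0.0528 0.137 ] u -0.02348122437702531 v 0.5143453701775718
w BL [0.5523 0.0996 0.137 ] u 0.016891273956818734 v 0.5609220119938912
w BL2 [0.5568 0.1059 0.124 ] u 0.022436625048608994 v 0.5663815689755871
end u,v 0.0433892976841337 0.5519763299693907
orange [array([0.433 , 0.1845, 0.009 ]), array([0.4181, 0.2621, 0.009 ]), array([0.4531, 0.2166, 0.005 ])]
[[-0.128   0.989   0.0739]
 [ 0.8565  0.1478 -0.4945]
 [-0.5     0.     -0.866 ]]
shift [-0.0898  0.4702  0.3582] turn [ 0.2025 -0.189   0.7512] rows 7.168619727195451 13.418371024649428
[0.5306 0.1838 0.1289] [ -18.661    17.0771   66.2983    0.0011   96.2041 -119.6961]
```

Emit:
arm_command(commands=[-1,-0.01,0.06,0.0,0.2025,-0.189,0.7512,-1,-0.02,0.12,0.0,0.2025,-0.189,0.7512,-1,-0.03,0.18,0.0,0.2025,-0.189,0.7512,-1,-0.04,0.24,0.0,0.2025,-0.189,0.7512,-1,-0.05,0.3,0.0,0.2025,-0.189,0.7512,-1,-0.06,0.36,0.0,0.2025,-0.189,0.7512,-1,-0.07,0.42,0.0,0.2025,-0.189,0.7512,-1,-0.08,0.47,0.05,0.2025,-0.189,0.7512,-1,-0.09,0.5,0.1,0.2025,-0.189,0.7512,-1,-0.09,0.5,0.1,0.2025,-0.189,0.7512,-1,-0.09,0.5,0.1,0.2025,-0.189,0.7512,-1,-0.09,0.5,0.1,0.2025,-0.189,0.7512])

```text
time_s: 6.92
position: [0.525, 0.1996, 0.2533]
tool_rot: [[-0.369, 0.923, 0.112], [0.821, 0.38, -0.426], [-0.435, -0.065, -0.898]]
ft_force: [-1.1, 0.2, 0.7]
grip_width: 0.0855
gripper_force: 0.0
```

Run:
```python
from h import *
R=lean(30);p=np.array([.5395,.1245,0])+.025*Z+.002*U
goal(p-.10*R[:,2],R);print(p,p-.1*R[:,2])
```

```text
shift [0.0795 0.013  0.2762] turn [ 0.0267 -0.0305  0.1166] rows 3.450034091346016 2.0690089087290877
[0.53920438 0.12647803 0.025     ] [0.53181391 0.17592882 0.11160254]
```

Emit:
arm_command(commands=[-1,0.04,0.007,0.12,0.0267,-0.0305,0.1166,-1,0.08,0.013,0.2,0.0267,-0.0305,0.1166,-1,0.08,0.013,0.276,0.0267,-0.0305,0.1166,-1,0.08,0.013,0.276,0.0267,-0.0305,0.1166,-1,0.08,0.013,0.276,0.0267,-0.0305,0.1166,-1,0.08,0.013,0.276,0.0267,-0.0305,0.1166])

```text
time_s: 7.42
position: [0.5323, 0.1758, 0.1126]
tool_rot: [[-0.132, 0.988, 0.075], [0.857, 0.152, -0.493], [-0.498, -0.001, -0.867]]
ft_force: [-0.3, -0.2, 0.4]
grip_width: 0.0854
gripper_force: 0.0
```

Run:
```python
from h import *
np.set_printoptions(precision=4,suppress=True)
R=lean(30);p=np.array([.5395,.1245,0])+.025*Z+.002*U
goal(p-.10*R[:,2],R);goal(p,R)
s,d=snap("wrist","pics/w5.png");c=cam("wrist",s,d);s2,e=snap("scene","pics/sc5.png")
im=d["image"][:,:,::-1].copy();print(proj(c,[.5395,.1245,.012]),s["position"])
b=cv2.resize(e["image"][:,:,::-1][140:260,210:350],(350,300),interpolation=2)
o=np.zeros((384,862,3),np.uint8);o[:,:512]=im;o[:300,512:]=b;cv2.imwrite("pics/ws5.png",cv2.resize(o,(800,356)))
```

```text
shift [ 0.0013 -0.0008  0.0016] turn [ 0.0004 -0.0009  0.002 ] rows 0.02693830452609134 0.03676544755490439
shift [ 0.0009 -0.001   0.2016] turn [ 0.0004 -0.0009  0.002 ] rows 2.4176248845740353 0.03676544755490439
[250.7618 178.4717] [0.5323 0.1758 0.1126]
```

View pics/ws5.png

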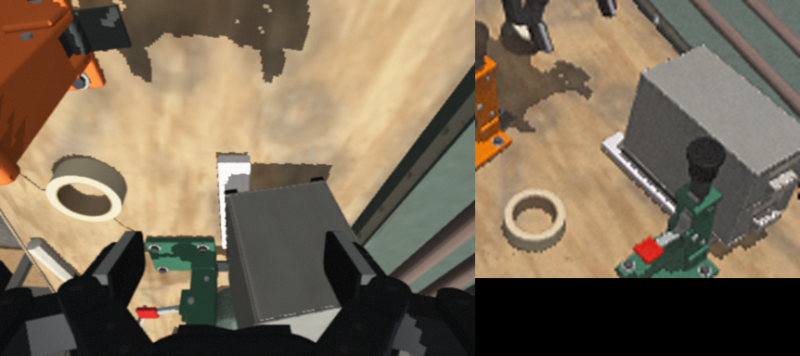

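The wrist view shows the bar end's top edge centred at about (251,176) in full-size pixels, within 3 px of the prediction. The runner end is at about (250,207), so roughly 28 mm of bar stands out and the fingers clear the face. Going down and closing.

Emit:
arm_command(commands=[-1,0.001,-0.001,0.07,0,0,0.001,-1,0.001,-0.001,0.12,0,0,0.001,-1,0.001,-0.001,0.16,0,0,0.001,-1,0.001,-0.001,0.19,0,0,0.001,-1,0.001,-0.001,0.201,0,0,0.001,-1,0.001,-0.001,0.201,0,0,0.001,-1,0.001,-0.001,0.201,0,0,0.001])

```text
time_s: 8.1
position: [0.5406, 0.1275, 0.0275]
tool_rot: [[-0.128, 0.989, 0.079], [0.858, 0.15, -0.491], [-0.498, 0.005, -0.867]]
ft_force: [0.4, 0.1, 1.1]
grip_width: 0.0855
gripper_force: 0.0
```

Emit:
arm_command(commands=[1,0,0,0,0,0,0,1,0,0,0,0,0,0,1,0,0,0,0,0,0,1,0,0,0,0,0,0,1,0,0,0,0,0,0,1,0,0,0,0,0,0,1,0,0,0,0,0,0,1,0,0,0,0,0,0], newtons=40)

```text
time_s: 8.77
position: [0.5398, 0.1269, 0.026]
tool_rot: [[-0.129, 0.989, 0.077], [0.858, 0.15, -0.492], [-0.498, 0.002, -0.867]]
ft_force: [0.1, -0.3, 0.8]
grip_width: -0.0001
gripper_force: 0.0
```

The fingers shut without catching the bar. I'll measure the bar numerically in all three views before going again.

Run:
```python
from h import *
np.set_printoptions(precision=4,suppress=True)
def bar(im,c,x0,x1,y0,y1):
    r=im[y0:y1,x0:x1].astype(int);m=((r.min(2)>165)&(r.max(2)-r.min(2)<35)).astype(np.uint8)
    n,l,st,_=cv2.connectedComponentsWithStats(m);k=1+st[1:,4].argmax();ys,xs=np.nonzero(l==k)
    return xs+x0,ys+y0
for n,bx in(("wrist",(180,330,60,330)),("scene",(250,300,185,240))):
    s,d=snap(n,f"pics/{n}6.png");c=cam(n,s,d);xs,ys=bar(d["image"],c,*bx)
    P=np.array([onz(c,x,y,.012) for x,y in zip(xs,ys)]);A=P@U;B=P@V;e=A>A.max()-.012
    print(n,len(xs),"px",xs.min(),xs.max(),ys.min(),ys.max(),"u",A.min(),np.percentile(A,98),A.max(),"v end",B[e].min(),B[e].max())
    if n=="wrist": print("tip px",proj(c,np.array(s["position"])+.019*np.array(s["tool_rot"])[:,2]),"bar end px",proj(c,.0434*U+.552*V+.012*Z), "tcp u",np.array(s["position"])@U)
im5=cv2.imread("pics/w5.png")
```

```text
wrist 1083 px 225 278 215 246 u 0.021140518620226305 0.048125473347808104 0.050704449261758204 v end 0.5379120525006622 0.5676282488728862
tip px [251.0552 227.5031] bar end px [249.7974 223.3138] tcp u 0.04575149383901707
scene 101 px 265 295 197 230 u -0.08438441436274366 0.041793341467923836 0.04253429437646984 v end 0.5404581510205821 0.5655291863275543
```

The bar is untouched, with its end at u≈.043–.048. The open pads stand farther back than the shut ones, so they closed just over its top. I'll reopen, go 7 mm further along the tool axis, and close again.

Emit:
arm_command(commands=[-1,0,0,0,0,0,0,-1,0,0,0,0,0,0,-1,0,0,0,0,0,0,-1,0,0,0,0,0,0,-1,0,0,0.007,0,0,0,-1,0,0,0.014,0,0,0,-1,0,0,0.014,0,0,0,-1,0,0,0.014,0,0,0])

```text
time_s: 9.53
position: [0.5402, 0.1233, 0.0196]
tool_rot: [[-0.129, 0.989, 0.076], [0.858, 0.15, -0.492], [-0.498, 0.002, -0.867]]
ft_force: [0.0, 0.4, 0.5]
grip_width: 0.0851
gripper_force: 0.0
```

Emit:
arm_command(commands=[1,0,0,0,0,0,0,1,0,0,0,0,0,0,1,0,0,0,0,0,0,1,0,0,0,0,0,0,1,0,0,0,0,0,0,1,0,0,0,0,0,0,1,0,0,0,0,0,0])

```text
time_s: 10.12
position: [0.5404, 0.1235, 0.0199]
tool_rot: [[-0.129, 0.989, 0.077], [0.858, 0.15, -0.492], [-0.498, 0.003, -0.867]]
ft_force: [0.4, -0.1, -0.1]
grip_width: 0.001
gripper_force: 0.0
```

Closed on nothing again, so I need a proper look. This is the last view, so I'll combine all three cameras.

Run:
```python
from h import *
np.set_printoptions(precision=4,suppress=True)
s,d=snap("wrist","pics/w7.png");c=cam("wrist",s,d);s2,e=snap("scene","pics/sc7.png");_,g=snap("side","pics/sd7.png")
R=np.array(s["tool_rot"]);p=np.array(s["position"])
print("wrist tip",proj(c,p+.019*R[:,2]),"tcp",proj(c,p)); cs=cam("scene",s2,e);cd=cam("side",s,g)
print("scene tip",proj(cs,p+.019*R[:,2]),"end",proj(cs,.0434*U+.552*V+.012*Z));print("side",proj(cd,p+.019*R[:,2]))
a=cv2.resize(d["image"][:,:,::-1][150:350,150:350],(400,400),interpolation=2)
b=cv2.resize(e["image"][:,:,::-1][160:240,230:310],(400,400),interpolation=2)
x,y=proj(cd,p+.019*R[:,2]).astype(int);k=cv2.resize(g["image"][:,:,::-1][y-30:y+20,x-80:x+80],(640,200),interpolation=2)
o=np.zeros((600,800,3),np.uint8);o[:400,:400]=a;o[:400,400:]=b;o[400:,:640]=k;cv2.imwrite("pics/all7.png",o)
```

```text
wrist tip [251.0553 227.5032] tcp [250.9541 241.669 ]
scene tip [270.1442 202.6332] end [267.6706 198.6328]
side [238.2017 227.0765]
```

View pics/all7.png

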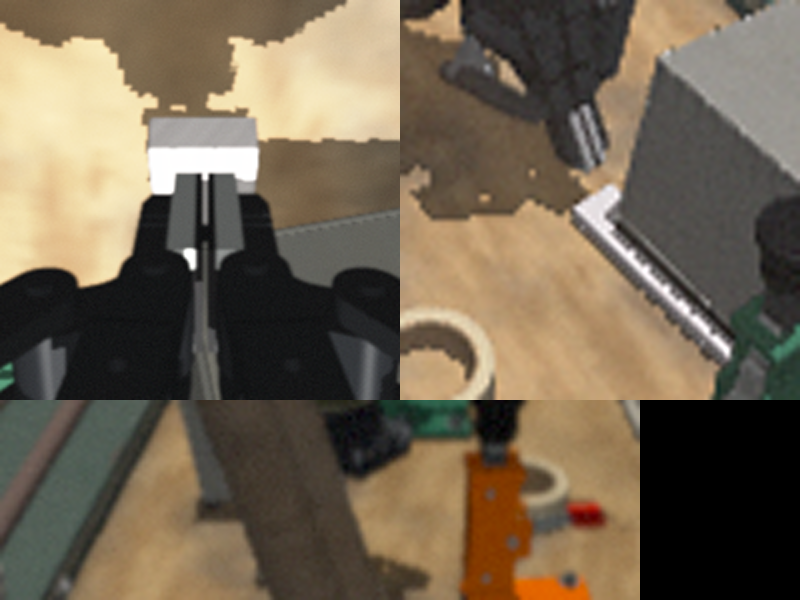

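The picture shows the shut fingertips well short of the bar: at scene (269,193) against a predicted (270,203), and at wrist (252,237). The bar itself hasn't moved. I'll work out how far short the tips are.

Run:
```python
from h import *
np.set_printoptions(precision=4,suppress=True)
s=env.observe();R=np.array(s["tool_rot"]);p=np.array(s["position"]);print(p)
for n in("wrist","scene"):
    c=cam(n,s,optics.get_image(n))
    for t in(-.015,-.01,-.005,0,.005,.01,.019): print(n,t,proj(c,p+t*R[:,2]),"pad edges",proj(c,p+t*R[:,2]+.011*R[:,0])," ",proj(c,p+t*R[:,2]-.011*R[:,0]))
```

```text
[0.5404 0.1235 0.0199]
wrist -0.015 [250.8576 255.1537] pad edges [250.8092 234.061 ]   [250.9041 275.417 ]
wrist -0.01 [250.8916 250.3948] pad edges [250.8454 229.8394]   [250.9362 270.1652]
wrist -0.005 [250.9237 245.9074] pad edges [250.8794 225.8633]   [250.9664 265.2075]
wrist 0 [250.954 241.669] pad edges [250.9115 222.112 ]   [250.995  260.5199]
wrist 0.005 [250.9827 237.6594] pad edges [250.9419 218.5668]   [251.0221 256.0809]
wrist 0.01 [251.0098 233.8606] pad edges [250.9706 215.2113]   [251.0477 251.8713]
wrist 0.019 [251.0553 227.5032] pad edges [251.0186 209.603 ]   [251.0908 244.8176]
scene -0.015 [266.6295 192.5203] pad edges [264.4282 191.6971]   [268.8664 193.3568]
scene -0.01 [267.1516 194.0246] pad edges [264.9504 193.191 ]   [269.3884 194.8717]
scene -0.005 [267.6717 195.5231] pad edges [265.4706 194.6792]   [269.9084 196.3807]
scene 0 [268.1899 197.0159] pad edges [265.9888 196.1618]   [270.4264 197.8838]
scene 0.005 [268.706 198.503] pad edges [266.505  197.6388]   [270.9424 199.3812]
scene 0.01 [269.2202 199.9845] pad edges [267.0193 199.1101]   [271.4564 200.8728]
scene 0.019 [270.1408 202.6369] pad edges [267.9401 201.7447]   [272.3767 203.5434]
```

Both views put the shut fingertips about 14 mm behind the TCP, not 19 mm ahead. That also explains the 35 mm knob grip, which was on the cap rim. I'll open and advance 24 mm along the tool axis, which keeps the tip over the bar end.

Emit:
arm_command(commands=[-1,0,0,0,0,0,0,-1,0,0,0,0,0,0,-1,0,0,0,0,0,0,-1,0,0,0,0,0,0,-1,0,0,0.016,0,0,0,-1,0,0,0.032,0,0,0,-1,0,0,0.048,0,0,0,-1,0,0,0.048,0,0,0])

```text
time_s: 11.03
position: [0.5414, 0.1106, -0.0027]
tool_rot: [[-0.13, 0.989, 0.074], [0.857, 0.149, -0.493], [-0.498, -0.001, -0.867]]
ft_force: [-0.3, -0.0, -0.7]
grip_width: 0.0853
gripper_force: 0.0
```

Emit:
arm_command(commands=[1,0,0,0,0,0,0,1,0,0,0,0,0,0,1,0,0,0,0,0,0,1,0,0,0,0,0,0,1,0,0,0,0,0,0,1,0,0,0,0,0,0,1,0,0,0,0,0,0])

```text
time_s: 11.62
position: [0.5423, 0.112, -0.0004]
tool_rot: [[-0.129, 0.989, 0.077], [0.858, 0.15, -0.492], [-0.498, 0.003, -0.867]]
ft_force: [-1.9, 2.5, 6.2]
grip_width: 0.0217
gripper_force: 38.9
```

It caught at 21.7 mm width, not 30, so it's probably biting a top edge. Reopening and going 4 mm deeper.

Emit:
arm_command(commands=[-1,0,0,0,0,0,0,-1,0,0,0,0,0,0,-1,0,0,0,0,0,0,-1,0,0,0,0,0,0,-1,0,0,0.008,0,0,0,-1,0,0,0.008,0,0,0,-1,0,0,0.008,0,0,0])

```text
time_s: 12.2
position: [0.5424, 0.1096, -0.0047]
tool_rot: [[-0.129, 0.989, 0.076], [0.858, 0.15, -0.492], [-0.498, 0.002, -0.867]]
ft_force: [-0.3, -0.1, 0.2]
grip_width: 0.0854
gripper_force: 0.0
```

Emit:
arm_command(commands=[1,0,0,0,0,0,0,1,0,0,0,0,0,0,1,0,0,0,0,0,0,1,0,0,0,0,0,0,1,0,0,0,0,0,0,1,0,0,0,0,0,0,1,0,0,0,0,0,0])

```text
time_s: 12.78
position: [0.5426, 0.1099, -0.0041]
tool_rot: [[-0.129, 0.989, 0.077], [0.858, 0.15, -0.492], [-0.498, 0.003, -0.867]]
ft_force: [-1.4, 2.5, 3.5]
grip_width: 0.0275
gripper_force: 39.2
```

Run:
```python
from h import *
np.set_printoptions(precision=4,suppress=True)
def bar(im,x0,x1,y0,y1):
    r=im[y0:y1,x0:x1].astype(int);m=((r.min(2)>165)&(r.max(2)-r.min(2)<35)).astype(np.uint8)
    n,l,st,_=cv2.connectedComponentsWithStats(m);k=1+st[1:,4].argmax();ys,xs=np.nonzero(l==k);return xs+x0,ys+y0
for n,bx in(("wrist",(180,330,180,330)),("scene",(250,300,185,240))):
    s,d=snap(n,f"pics/{n}8.png");c=cam(n,s,d);xs,ys=bar(d["image"],*bx)
    P=np.array([onz(c,x,y,.012) for x,y in zip(xs,ys)]);A=P@U;B=P@V;e=A>A.max()-.012
    print(n,len(xs),"px",xs.min(),xs.max(),ys.min(),ys.max(),"u",A.min(),np.percentile(A,98),A.max(),"v end",B[e].min(),B[e].max())
print(np.array(s["position"])@V,s["grip_width"],s["gripper_force"])
```

```text
wrist 3939 px 222 282 229 329 u -0.048028925842214396 0.060059731726370164 0.060779135837646124 v end 0.5404164022465184 0.5662391611560805
scene 93 px 268 295 197 230 u -0.08438441436274366 0.041168329353542525 0.042074876521327964 v end 0.5449642073871109 0.5654170150516727
0.552840576786983 0.027761264685048585 39.29589629173279
```

Now 27.5 mm at 39 N, which is close to the full width and looks like a real grip. I'll pull the first 75 mm along the bar, then regrip more upright so the leaning hand stays clear of the disc case.

Emit:
arm_command(commands=[1,0,0,0,0,0,0,1,0.006,0,-0.0034,0,0,0,1,0.018,0,-0.0103,0,0,0,1,0.032,0,-0.0184,0,0,0,1,0.048,0,-0.0275,0,0,0,1,0.064,0,-0.0367,0,0,0,1,0.08,0,-0.0459,0,0,0,1,0.096,0,-0.0551,0,0,0,1,0.112,0,-0.0643,0,0,0,1,0.124,0,-0.0711,0,0,0,1,0.13,0,-0.0746,0,0,0,1,0.13,0,-0.0746,0,0,0], newtons=70)

```text
time_s: 13.88
position: [0.5314, 0.1847, -0.0039]
tool_rot: [[-0.129, 0.989, 0.078], [0.857, 0.151, -0.492], [-0.498, 0.003, -0.867]]
ft_force: [-0.9, 1.3, 7.6]
grip_width: 0.0258
gripper_force: 69.5
```

```bash
cat >> h.py <<'E'
def barm(im,x0,x1,y0,y1):
    r=im[y0:y1,x0:x1].astype(int);m=((r.min(2)>165)&(r.max(2)-r.min(2)<35)).astype(np.uint8)
    n,l,st,_=cv2.connectedComponentsWithStats(m);k=1+st[1:,4].argmax();ys,xs=np.nonzero(l==k);return xs+x0,ys+y0
def barscene(f,z=.012,box=(235,300,165,240)):
    s,d=snap("scene",f);c=cam("scene",s,d);xs,ys=barm(d["image"],*box)
    P=np.array([onz(c,x,y,z) for x,y in zip(xs,ys)]);A=P@U;B=P@V;e=A>A.max()-.012
    print("bar",len(xs),"px",xs.min(),xs.max(),ys.min(),ys.max(),"u",A.min(),A.max(),"v end",B[e].min(),B[e].max(),"v other",B[A<A.min()+.015].min(),B[A<A.min()+.015].max(),s["grip_width"],s["gripper_force"])
E
python3 - <<'E'
from h import *
barscene("pics/sc9.png")
a=cv2.imread("pics/sc3.png");b=cv2.imread("pics/sc9.png")
t=a[225:262,300:330];r=cv2.matchTemplate(b[215:272,290:340],t,cv2.TM_CCOEFF_NORMED);print(cv2.minMaxLoc(r))
E
```

```text
bar 254 px 251 281 182 217 u -0.02876773639272018 0.11891001774924362 v end 0.5461199125119427 0.564836857797241 v other 0.539631208703284 0.5442118488530374 0.025817183367629764 69.52964901924133
(0.014406011439859867, 0.953626275062561, (0, 0), (10, 10))
```

The bar end moved from u=.0425 to .119, 76 mm, and the jack stays put. Releasing for an upright regrip.

Emit:
arm_command(commands=[-1,0,0,0,0,0,0,-1,0,0,0,0,0,0,-1,0,0,0,0,0,0,-1,0,0,0,0,0,0,-1,0,0,0,0,0,0,-1,0,0,-0.06,0,0,0,-1,0,0,-0.12,0,0,0,-1,0,0,-0.12,0,0,0,-1,0,0,-0.12,0,0,0])

```text
time_s: 14.68
position: [0.5271, 0.2142, 0.0487]
tool_rot: [[-0.128, 0.989, 0.08], [0.858, 0.151, -0.491], [-0.497, 0.005, -0.868]]
ft_force: [-0.4, -0.6, -0.7]
grip_width: 0.0853
gripper_force: 0.0
```

Run:
```python
from h import *
np.set_printoptions(precision=4,suppress=True)
barscene("pics/sc10.png")
R=lean(10);p=.105*U+.5525*V-.007*Z
goal(p-.06*R[:,2],R);print(p)
```

```text
bar 268 px 249 281 181 217 u -0.02876773639272018 0.11770387218398687 v end 0.5391704300492361 0.5673879721921039 v other 0.539631208703284 0.5442118488530374 0.0852799293797134 0.0
shift [-0.0354  0.0004  0.0099] turn [0.0016 0.1655 0.0007] rows 0.4408958410857055 2.773729765571509
[ 0.5309  0.1855 -0.007 ]
```

Emit:
arm_command(commands=[-1,-0.02,0,0,0,0.06,0,-1,-0.035,0,0.01,0,0.1655,0,-1,-0.035,0,0.01,0,0.1655,0,-1,-0.035,0,0.01,0,0.1655,0,-1,-0.035,0,0.01,0,0.1655,0])

```text
time_s: 15.15
position: [0.5291, 0.1943, 0.0514]
tool_rot: [[-0.145, 0.989, 0.027], [0.974, 0.147, -0.174], [-0.176, 0.001, -0.984]]
ft_force: [-0.4, 0.0, -0.5]
grip_width: 0.0854
gripper_force: 0.0
```

Emit:
arm_command(commands=[-1,0,0,0.04,0,0,0,-1,0,0,0.08,0,0,0,-1,0,0,0.11,0,0,0,-1,0,0,0.12,0,0,0,-1,0,0,0.12,0,0,0,1,0,0,0.12,0,0,0,1,0,0,0.12,0,0,0,1,0,0,0.12,0,0,0,1,0,0,0.12,0,0,0,1,0,0,0.12,0,0,0,1,0,0,0.12,0,0,0,1,0,0,0.12,0,0,0], newtons=50)

```text
time_s: 16.15
position: [0.5313, 0.1858, -0.0062]
tool_rot: [[-0.147, 0.989, 0.03], [0.974, 0.15, -0.171], [-0.174, 0.004, -0.985]]
ft_force: [-1.0, 1.2, 5.3]
grip_width: 0.0272
gripper_force: 48.9
```

Emit:
arm_command(commands=[1,0.006,0,-0.001,0,0,0,1,0.018,0,-0.0032,0,0,0,1,0.034,0,-0.006,0,0,0,1,0.05,0,-0.0088,0,0,0,1,0.066,0,-0.0116,0,0,0,1,0.082,0,-0.0145,0,0,0,1,0.098,0,-0.0173,0,0,0,1,0.114,0,-0.02,0,0,0,1,0.126,0,-0.0222,0,0,0,1,0.132,0,-0.0233,0,0,0,1,0.132,0,-0.0233,0,0,0,1,0.132,0,-0.0233,0,0,0])

```text
time_s: 17.15
position: [0.5214, 0.2525, -0.0062]
tool_rot: [[-0.147, 0.989, 0.03], [0.974, 0.15, -0.171], [-0.173, 0.004, -0.985]]
ft_force: [-1.2, 0.6, 6.1]
grip_width: 0.0271
gripper_force: 49.2
```

Emit:
arm_command(commands=[-1,0,0,0,0,0,0,-1,0,0,0,0,0,0,-1,0,0,0,0,0,0,-1,0,0,0,0,0,0,-1,0,0,0,0,0,0,-1,0,0,-0.06,0,0,0,-1,0,0,-0.14,0,0,0,-1,0,0,-0.22,0,0,0,-1,0,0,-0.3,0,0,0,-1,0,0,-0.36,0,0,0,-1,0,0,-0.36,0,0,0])

```text
time_s: 18.07
position: [0.5177, 0.2844, 0.1769]
tool_rot: [[-0.146, 0.988, 0.039], [0.974, 0.151, -0.167], [-0.171, 0.014, -0.985]]
ft_force: [-0.0, 0.2, 0.3]
grip_width: 0.0855
gripper_force: 0.0
```

Run:
```python
from h import *
np.set_printoptions(precision=4,suppress=True)
barscene("pics/sc11.png")
s,d=snap("wrist","pics/w11.png");c=cam("wrist",s,d)
r=d["image"].astype(int);xs,ys=barm(d["image"],0,512,0,300);P=np.array([onz(c,x,y,.012) for x,y in zip(xs,ys)])
A=P@U;B=P@V;print(len(xs),"wrist u",A.min(),A.max(),"v",B.min(),B.max(),"px",xs.min(),xs.max(),ys.min(),ys.max())
print(s["position"],s["q"])
# unit end face: template of unit top from scene
g0=cv2.imread("pics/sc7.png")[165:215,300:345];
r=cv2.matchTemplate(cv2.imread("pics/sc11.png")[150:230,285:360],g0,cv2.TM_CCOEFF_NORMED);print("shift",cv2.minMaxLoc(r)[1],np.array(cv2.minMaxLoc(r)[3])-[15,15])
```

```text
bar 384 px 235 273 168 202 u 0.0364968501321919 0.1848779932852043 v end 0.5400365323643164 0.5666059013991088 v other 0.5405189991855022 0.5680103692448814 0.08551583217292343 0.0
3377 wrist u 0.04094543163584428 0.18948495489564066 v 0.5383280872016843 0.5689346984975652 px 235 265 158 276
[0.5168 0.2836 0.1734] [21.8233 29.3088 69.5984 -9.8481 82.9827 14.5708]
shift 0.9968166351318359 [0 0]
```

The bar lies at u .037–.189 in scene and wrist views, v .539–.568, so its centre is about 185–190 mm from the unit's centre, and the unit hasn't moved. Next I'll shut the fingers and go to the red pad, leaning the hand toward the robot so it clears the column.

Run:
```python
from h import *
np.set_printoptions(precision=4,suppress=True)
t=np.radians(25);z=np.sin(t)*V-np.cos(t)*Z;y=np.cos(t)*V+np.sin(t)*Z;R=np.c_[np.cross(y,z),y,z];print(R)
def tcp(h): return -.1355*U+.4543*V+h*Z+.014*z
print(tcp(.22),tcp(.115));goal(tcp(.26),R)
```

```text
[[-0.1478  0.8964  0.418 ]
 [ 0.989   0.134   0.0625]
 [-0.      0.4226 -0.9063]]
[ 0.4752 -0.066   0.2073] [ 0.4752 -0.066   0.1023]
shift [-0.694  -0.1847 -0.0339] turn [-0.2057  0.0816  0.0192] rows 8.621251442014374 3.7229011580225153
```

Emit:
arm_command(commands=[1,-0.012,0,-0.07,0,0,0,1,-0.026,0,-0.15,0,0,0,1,-0.06,-0.015,-0.21,-0.05,0.02,0.005,1,-0.14,-0.035,-0.21,-0.1,0.04,0.01,1,-0.22,-0.055,-0.2,-0.15,0.06,0.015,1,-0.3,-0.08,-0.18,-0.2057,0.0816,0.0192,1,-0.38,-0.1,-0.16,-0.2057,0.0816,0.0192,1,-0.46,-0.12,-0.14,-0.2057,0.0816,0.0192,1,-0.54,-0.145,-0.11,-0.2057,0.0816,0.0192,1,-0.62,-0.165,-0.08,-0.2057,0.0816,0.0192,1,-0.694,-0.185,-0.034,-0.2057,0.0816,0.0192,1,-0.694,-0.185,-0.034,-0.2057,0.0816,0.0192])

```text
time_s: 19.17
position: [0.4735, -0.0706, 0.2437]
tool_rot: [[-0.142, 0.9, 0.413], [0.99, 0.128, 0.061], [0.002, 0.417, -0.909]]
ft_force: [-0.1, 0.4, 0.0]
grip_width: -0.0003
gripper_force: 0.0
```

Emit:
arm_command(commands=[1,0,0,0,0,0,0,1,0,0,0,0,0,0,1,0,0,0,0,0,0])

```text
time_s: 19.42
position: [0.4749, -0.0652, 0.2466]
tool_rot: [[-0.148, 0.897, 0.416], [0.989, 0.134, 0.063], [0.0, 0.42, -0.907]]
ft_force: [-0.1, -0.0, 0.3]
grip_width: -0.0001
gripper_force: 0.0
```

Run:
```python
from h import *
np.set_printoptions(precision=4,suppress=True)
t=np.radians(25);z=np.sin(t)*V-np.cos(t)*Z;y=np.cos(t)*V+np.sin(t)*Z;R=np.c_[np.cross(y,z),y,z]
def tcp(h): return -.1355*U+.4543*V+h*Z+.014*z
goal(tcp(.26),R);goal(tcp(.105),R)
s,d=snap("wrist","pics/w12.png");c=cam("wrist",s,d);im=d["image"].astype(int)
m=(im[...,0]>140)&(im[...,1]<60)&(im[...,2]<60);ys,xs=np.nonzero(m);print("red",len(xs),xs.mean(),ys.mean(),"pred",proj(c,-.1363*U+.4513*V+.084*Z))
q=onz(c,xs.mean(),ys.mean(),.084);print(q@U,q@V)
```

```text
shift [-0.0016  0.001  -0.0012] turn [-0.0012 -0.0002 -0.    ] rows 0.026624671212958567 0.021303427577108017
shift [-0.0018 -0.1293  0.2801] turn [-0.0012 -0.0002 -0.    ] rows 3.699484444533573 0.021303427577108017
red 14 161.85714285714286 170.85714285714286 pred [170.7267 177.2509]
-0.12938283791332816 0.44363640905964846
```

Emit:
arm_command(commands=[1,-0.001,-0.03,0.065,0,0,0,1,-0.001,-0.06,0.13,0,0,0,1,-0.001,-0.09,0.195,0,0,0,1,-0.002,-0.115,0.25,0,0,0,1,-0.002,-0.129,0.28,0,0,0,1,-0.002,-0.129,0.28,0,0,0,1,-0.002,-0.129,0.28,0,0,0])

```text
time_s: 20.05
position: [0.4758, -0.0661, 0.093]
tool_rot: [[-0.149, 0.897, 0.416], [0.989, 0.135, 0.063], [0.0, 0.42, -0.907]]
ft_force: [-0.4, -0.1, 0.6]
grip_width: 0.0002
gripper_force: 0.0
```

Emit:
arm_command(commands=[1,0,-0.004,0.009,0,0,0,1,0,-0.008,0.018,0,0,0,1,0,-0.013,0.027,0,0,0,1,0,-0.017,0.036,0,0,0,1,0,-0.017,0.036,0,0,0])

```text
time_s: 20.47
position: [0.4752, -0.067, 0.0723]
tool_rot: [[-0.147, 0.897, 0.416], [0.989, 0.134, 0.062], [0.0, 0.42, -0.907]]
ft_force: [0.1, 0.3, -0.6]
grip_width: -0.0001
gripper_force: 0.0
```

Emit:
arm_command(commands=[1,0,-0.004,0.009,0,0,0,1,0,-0.008,0.018,0,0,0,1,0,-0.008,0.018,0,0,0])

```text
time_s: 20.72
position: [0.4755, -0.0672, 0.0625]
tool_rot: [[-0.147, 0.897, 0.416], [0.989, 0.133, 0.062], [-0.0, 0.421, -0.907]]
ft_force: [-0.2, -0.8, 1.6]
grip_width: 0.0003
gripper_force: 0.4
```

Emit:
arm_command(commands=[1,0,-0.004,0.009,0,0,0,1,0,-0.008,0.018,0,0,0,1,0,-0.008,0.018,0,0,0])

```text
time_s: 20.97
position: [0.4757, -0.0671, 0.0525]
tool_rot: [[-0.147, 0.897, 0.416], [0.989, 0.134, 0.062], [0.0, 0.42, -0.907]]
ft_force: [-0.1, -0.8, 1.8]
grip_width: 0.0004
gripper_force: 0.6
```

Run:
```python
from h import *
np.set_printoptions(precision=4,suppress=True)
print(env.observe()["ft_force"])
for n in("scene","side"):
    s,d=snap(n,f"pics/{n}13.png");im=d["image"].astype(int);m=(im[...,0]>140)&(im[...,1]<70)&(im[...,2]<70)
    m[:,:]=m; b=(slice(225,265),slice(270,310)) if n=="scene" else (slice(165,195),slice(255,290))
    ys,xs=np.nonzero(m[b]);print(n,len(xs),xs.mean()+b[1].start,ys.mean()+b[0].start)
    i0=cv2.imread(f"pics/{n}0.png")[:,:,::-1].astype(int);m=(i0[...,0]>140)&(i0[...,1]<70)&(i0[...,2]<70);ys,xs=np.nonzero(m[b]);print(" start",len(xs),xs.mean()+b[1].start,ys.mean()+b[0].start)
```

```text
[-0.0828 -0.7528  1.8156]
scene 3 288.3333333333333 252.0
 start 79 284.32911392405066 247.53164556962025
side 0 nan nan
 start 24 272.5 178.5<stdin>:7: RuntimeWarning: Mean of empty slice.
  ret = ret.dtype.type(ret / rcount)
```

The pad is in contact with a light spring force. I'll press about 8 mm deeper and hold.

Emit:
arm_command(commands=[1,0,-0.004,0.009,0,0,0,1,0,-0.007,0.015,0,0,0,1,0,-0.007,0.015,0,0,0,1,0,-0.007,0.015,0,0,0])

```text
time_s: 21.4
position: [0.4768, -0.0673, 0.0474]
tool_rot: [[-0.147, 0.895, 0.421], [0.989, 0.135, 0.06], [-0.003, 0.426, -0.905]]
ft_force: [-15.3, 3.1, 40.4]
grip_width: 0.0
gripper_force: 21.0
```

Emit:
arm_command(commands=[1,0,0,0,0,0,0,1,0,0,0,0,0,0,1,0,0,0,0,0,0,1,0,0,0,0,0,0,1,0,0,0,0,0,0,1,0,0,0,0,0,0,1,0,0,0,0,0,0,1,0,0,0,0,0,0,1,0,0,0,0,0,0,1,0,0,0,0,0,0,1,0,0,0,0,0,0,1,0,0,0,0,0,0])

```text
time_s: 22.4
position: [0.4768, -0.0673, 0.0474]
tool_rot: [[-0.147, 0.895, 0.421], [0.989, 0.135, 0.06], [-0.003, 0.426, -0.905]]
ft_force: [-14.3, 1.7, 39.2]
grip_width: 0.0004
gripper_force: 20.5
```

Run:
```python
from h import *
snap("side","pics/side14.png");snap("scene","pics/sc14.png")
# knob cap in side view: dark blob top
for f in("side0","s3","side13","side14"):
    g=cv2.imread(f"pics/{f}.png",0);t=cv2.imread("pics/side0.png",0)[147:163,245:262]
    r=cv2.matchTemplate(g[130:175,235:275],t,cv2.TM_CCOEFF_NORMED);q=cv2.minMaxLoc(r);print(f,round(q[1],3),np.array(q[3])+[235,130])
for f in("sc11","sc14"):
    g=cv2.imread(f"pics/{f}.png",0);t=cv2.imread("pics/scene0.png",0)[160:200,310:340]
    r=cv2.matchTemplate(g[145:215,295:360],t,cv2.TM_CCOEFF_NORMED);q=cv2.minMaxLoc(r);print(f,round(q[1],3),np.array(q[3])+[295,145]-[310,160])
```

```text
side0 1.0 [245 147]
s3 0.931 [245 147]
side13 0.996 [245 147]
side14 0.996 [245 147]
sc11 0.948 [-7 -8]
sc14 0.849 [7 8]
```

The pad is at its stop, and the cap has been back at its starting pixels in the side view since the last step, so the rail is down. Letting go and checking.

Emit:
arm_command(commands=[1,0,0.01,-0.022,0,0,0,1,0,0.03,-0.065,0,0,0,1,0,0.06,-0.13,0,0,0,1,0,0.09,-0.195,0,0,0,1,-0.0,0.12,-0.26,0,0,0,1,0,0.14,-0.34,0,0,0,1,0,0.14,-0.4,0,0,0,1,0,0.14,-0.4,0,0,0])

```text
time_s: 23.17
position: [0.4559, -0.0707, 0.2613]
tool_rot: [[-0.148, 0.893, 0.424], [0.989, 0.137, 0.057], [-0.007, 0.428, -0.904]]
ft_force: [0.4, -0.5, 0.8]
grip_width: -0.0002
gripper_force: 0.0
```

Run:
```python
from h import *
np.set_printoptions(precision=4,suppress=True)
barscene("pics/sc15.png");snap("side","pics/side15.png")
g=cv2.imread("pics/side15.png",0);t=cv2.imread("pics/side0.png",0)[147:163,245:262];q=cv2.minMaxLoc(cv2.matchTemplate(g[130:175,235:275],t,5));print(q[1],np.array(q[3])+[235,130])
s,d=snap("scene","pics/sc16.png");c=cam("scene",s,d)
# fit unit top face: light grey top polygon
hsv=cv2.cvtColor(d["image"],cv2.COLOR_RGB2HSV)
for f in("scene0","sc11","sc16"):
    im=cv2.imread(f"pics/{f}.png");m=np.zeros((386,514),np.uint8);fl=cv2.floodFill(im.copy(),m,(320,190),0,(3,3,3),(3,3,3),4|cv2.FLOODFILL_MASK_ONLY|(255<<8))
    mm=cv2.morphologyEx(m[1:-1,1:-1],cv2.MORPH_OPEN,np.ones((3,3)));k=max(cv2.findContours(mm,0,2)[0],key=cv2.contourArea)
    P=cv2.approxPolyDP(k,5,True)[:,0];print(f,cv2.contourArea(k),P.tolist())
# predicted flat top corners: unit frame u centre about -.078
for uc in(-.0785,-.0745):
  print([proj(c,(uc+a)*U+b*V+.126*Z).round(1).tolist() for a in(.0955,-.0955) for b in(.547,.647)])
```

```text
Traceback (most recent call last):
  File "h.py", line 35, in barscene
    s,d=snap("scene",f);c=cam("scene",s,d);xs,ys=barm(d["image"],*box)
                                                 ~~~~^^^^^^^^^^^^^^^^^
  File "h.py", line 33, in barm
    n,l,st,_=cv2.connectedComponentsWithStats(m);k=1+st[1:,4].argmax();ys,xs=np.nonzero(l==k);return xs+x0,ys+y0
                                                     ~~~~~~~~~~~~~~~^^
ValueError: attempt to get argmax of an empty sequence
```

The hand blocks the scene view, so I'm moving it off to the left.

Emit:
arm_command(commands=[1,0.03,0,-0.1,0,0,0,1,0.1,-0.005,-0.15,0,0,0,1,0.17,-0.01,-0.15,0,0,0,1,0.25,-0.01,-0.15,0,0,0,1,0.33,-0.015,-0.15,0,0,0,1,0.41,-0.02,-0.15,0,0,0,1,0.49,-0.02,-0.15,0,0,0,1,0.57,-0.025,-0.15,0,0,0,1,0.65,-0.03,-0.15,0,0,0,1,0.72,-0.03,-0.15,0,0,0,1,0.72,-0.03,-0.15,0,0,0])

```text
time_s: 24.13
position: [0.3551, 0.2852, 0.315]
tool_rot: [[-0.157, 0.897, 0.412], [0.988, 0.143, 0.066], [0.0, 0.418, -0.909]]
ft_force: [0.1, -0.1, -0.5]
grip_width: 0.0002
gripper_force: 0.0
```

Run:
```python
from h import *
np.set_printoptions(precision=4,suppress=True)
snap("side","pics/side15.png")
g=cv2.imread("pics/side15.png",0);t=cv2.imread("pics/side0.png",0)[147:163,245:262];q=cv2.minMaxLoc(cv2.matchTemplate(g[130:175,235:275],t,5));print(q[1],np.array(q[3])+[235,130])
s,d=snap("scene","pics/sc16.png");c=cam("scene",s,d)
for f in("scene0","sc11","sc16"):
    im=cv2.imread(f"pics/{f}.png");m=np.zeros((386,514),np.uint8);cv2.floodFill(im.copy(),m,(320,190),0,(3,3,3),(3,3,3),4|cv2.FLOODFILL_MASK_ONLY|(255<<8))
    mm=cv2.morphologyEx(m[1:-1,1:-1],cv2.MORPH_OPEN,np.ones((3,3)));k=max(cv2.findContours(mm,0,2)[0],key=cv2.contourArea)
    print(f,cv2.contourArea(k),cv2.approxPolyDP(k,5,True)[:,0].tolist())
for uc in(-.0785,-.0745): print([proj(c,(uc+a)*U+b*V+.126*Z).round(1).tolist() for a in(.0955,-.0955) for b in(.547,.647)])
t=cv2.imread("pics/scene0.png",0)[203:222,298:320];q=cv2.minMaxLoc(cv2.matchTemplate(cv2.imread("pics/sc16.png",0)[190:235,285:335],t,5));print("cap",q[1],np.array(q[3])-[13,13])
barscene("pics/sc17.png")
```

```text
0.9949080944061279 [245 147]
scene0 1195.0 [[289, 169], [295, 186], [329, 213], [352, 200], [318, 171], [302, 182], [299, 169]]Traceback (most recent call last):
  File "<stdin>", line 8, in <module>
ValueError: max() iterable argument is empty
```

Run:
```python
from h import *
np.set_printoptions(precision=4,suppress=True)
s,d=snap("scene","pics/sc18.png");c=cam("scene",s,d)
for f in("scene0","sc11","sc18"):
    im=cv2.bilateralFilter(cv2.imread(f"pics/{f}.png"),7,25,5);b=im[180:190,318:326].reshape(-1,3).mean(0)
    mm=(np.abs(im.astype(int)-b).max(2)<14).astype(np.uint8);mm[:150]=0;mm[240:]=0;mm[:,:265]=0;mm[:,365:]=0
    mm=cv2.morphologyEx(mm,cv2.MORPH_OPEN,np.ones((3,3)));k=max(cv2.findContours(mm,0,2)[0],key=cv2.contourArea)
    print(f,b,cv2.contourArea(k),cv2.approxPolyDP(k,4,True)[:,0].tolist())
for uc in(-.0785,-.0745): print([proj(c,(uc+a)*U+b*V+.126*Z).round(1).tolist() for a in(.0955,-.0955) for b in(.547,.647)])
t=cv2.imread("pics/scene0.png",0)[203:222,298:320];q=cv2.minMaxLoc(cv2.matchTemplate(cv2.imread("pics/sc18.png",0)[190:235,285:335],t,5));print("cap",q[1],np.array(q[3])-[13,13])
barscene("pics/sc19.png")
```

```text
scene0 [138.8375 144.1    146.975 ] 1839.0 [[281, 173], [328, 216], [354, 201], [307, 161]]
sc11 [141.675  146.8875 149.6875] 1725.5 [[284, 170], [329, 213], [355, 200], [309, 160]]
sc18 [139.225  144.6375 146.9875] 1974.0 [[276, 179], [301, 204], [313, 204], [322, 222], [350, 204], [302, 163]]
[[274.1, 178.6], [302.4, 161.2], [326.7, 226.6], [355.6, 205.6]]
[[273.1, 177.6], [301.4, 160.4], [325.5, 225.5], [354.4, 204.6]]
cap 0.7972807884216309 [0 1]
bar 383 px 235 272 168 202 u 0.0364968501321919 0.1848779932852043 v end 0.5400365323643164 0.5666059013991088 v other 0.5405189991855022 0.5680103692448814 5.4276925077557945e-06 0.0
```

The views agree: the cap is back at its start pixels, the unit's top corners match the flat prediction, and the bar is still flat about 185 mm from the unit's centre. Handing in.

```bash
python3 -c "
from rig import env
print(env.close_job())"
```

```text
the job is handed in; nothing more can be done
None
```

I've handed the job in, but no verdict came back. By my last camera checks, the bar lies flat on the bench past the unit's left end, its centre about 185 mm from the unit's centre, the jack is fully down, the unit stands flat in place, and I saw no contact with the other things.

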